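Fish the lost cork from under the riser shelf with the reacher

ROBOT

A 6-joint arm with a two-finger parallel gripper is mounted at the origin on a cart in front of the work surface, level with it; the furniture and walls round the work are solid. World frame = base frame: x ahead of the robot, y to its left, z up, the work surface at z = 0. Lengths are in mm, angles in rad, forces in N, time in s.
With the tool pointing down it reaches from about 350 to 800 mm from the base axis. Payload 7.3 kg.
Tool frame: the origin (TCP) lies midway between the tips of the shut fingers; the grasp point (between the pads) lies 19 mm behind it (manip.grip_point_offset is the distance from the TCP to the grasp point, in mm); z points along the fingers, y is the line along which they close (so a half turn about z gives the same grasp; the last joint's range is limited). The gripper opens to 85 mm and grips with 20 to 120 N. Pads are 22 mm wide; open, the fingers measure 114 mm over their backs; the gripper's body (76 mm by 85 mm) begins 54 mm behind the grasp point. The pads swing forward as they close: fully open they stand 13 mm farther back than shut.
Start: joints at [1.059, 0.342, 1.524, -0, 1.275, -0.146], TCP at [187.777, 490.29, 231.322] pointing down, gripper open.
Joint ranges: [-2.53, 2.53], [-0.77, 2.02], [0.04, 2.7], [-1, 4.14], [0.28, 2.66], [-3.11, 3.11]. Speed limits (rad/s): [2.57, 2.57, 3.14, 3.14, 3.14, 3.14].

INTERFACE

Orientations are given as a unit quaternion [x, y, z, w].
In Python, from cell import telemetry, vision, workorder, manip gives the robot as it stands.
- The arm moves only by the tool apply_moves, never from a script. Its argument "increments" is a list of rows, each a list of 4 numbers: the shift along the tool's x, y, z in mm, then the turn about the tool's z in degrees. A call has 1 to 5 rows; each row is the pose to reach, as a shift and turn from the pose commanded when the call began, along the tool's axes at that moment; what a row does not reach only later rows make up. A row lasts 1/8 s, in which the tool goes at most 62.5 mm and 10.7 degrees, less where a joint would pass 70% of its speed; a pose out of reach is approached as far as the arm can. A call with a gripper value outside its range is refused whole. "jaw" is the finger opening in mm, from 0 to 85.4, set as the call begins (left out, the last holds). The fingers move at their own pace and stop on an object; the grip force is fixed at half the most. Time passes only in rows, so rows that repeat a pose let the fingers close. It gives the time, the measured TCP pose, the force, the opening and the grip force at its end, in the units of the state.
- telemetry.state(): the state, without advancing time (a new reading comes with each control period).
- vision.capture(name): name is "scene" or "top"; returns a dict with "img" (420x560x3 uint8, red, green, blue), "intrinsics" (3x3 intrinsics, pixels), "cam_to_world" (4x4, takes a point from camera to world coordinates). Camera axes: x right, y down, z forward; pixel columns grow to the right and rows downward; lengths in mm; the calibration is good to about 2 mm. A picture is of the moment at which its call begins. There is no depth.
- workorder.finish_job(): hands the job in; it is judged then, once.
The state is a dict: "clock": time; "joints": joint angles; "dq": joint speeds; "tau": joint torques, N m; "tcp_pos": TCP position; "orientation": TCP orientation; "contact_force": force on the tool from outside, world axes, zero at the start; "ft_torque": the same for the moment, N m; "finger_gap": finger opening in mm; "grasp_force": force on a finger pad.
Only numpy, scipy, OpenCV 4.12 (cv2) and the standard library are available. Lean on these libraries where they do the work, as an engineer would, in place of code of your own. Each camera call takes 0.05 s, during which the arm holds its last target. There are 200 camera calls.

TASK

The flask's cork has rolled under the low riser shelf, where no hand fits. Take the reacher off its stand, close its jaws on the cork with the trigger, draw it out from under the shelf and, without ever touching it with your fingers, let it go well down inside the glass bowl on the worktop, not from above the rim. Then hang the reacher back upright by its guard in the fork of its stand, and leave everything else where it is.

Things in the scene. Friction and masses are not known exactly. Their poses are not given: they have to be found in the camera images.
- reacher_grip (a point): Middle of the grip of the reacher, an angled grabber (0.2 kg) hanging upright by its guard on the stand. z up the handle, x the way the nose points, y to the grey half. Taken across y, 50 mm wide: flat grey face (26 mm wide) at y +25 mm, flat orange trigger bar (22 wide, 68 tall) at y -25 mm. The grip ends 41 mm above; the 44 x 56 x 8 mm guard has its underside 50 mm below
- reacher_seat (a point): Centre of the underside of the reacher's guard, 50 mm below reacher_grip, same axes. From it a 12 mm tube runs 47 mm straight down, then bends 48 degrees towards +x: the nose is level when the handle leans back (away from the nose) by 42 degrees and fits under the shelf at 30 to 42
- reacher_jaws (a point): Midway between the pads of the reacher's jaws: from reacher_grip 80 mm along x, 0 in y, 169 mm down (axes of reacher_grip), 107 mm from the tube's bend. Pads 28 mm long along the nose, 19 mm high, 55 mm apart and 75 mm over the outsides with the trigger out; the tips reach 14 mm beyond this point. The jaws swing together along y
- reacher_trigger (a joint): Travel of the orange trigger in m: 0 out (jaws open), 0.014 squeezed (jaws shut). It slides straight towards the grey half against a spring: 8 N at rest, 14 N fully in. The jaws meet the cork at about 0.008 (grip 42 mm wide); a light hold at 48 mm carries the tool with the jaws 48 mm apart. When squeezed, the tool stays with the finger on its grey half
- reacher_jaw_left: The jaw on the +y side of the reacher; origin at its pivot pin
- reacher_jaw_right: The jaw on the -y side of the reacher; origin at its pivot pin
- holder_seat (a point): Where the guard's underside centre rests on the fixed stand, 150 mm up, between the two 8 mm prongs (32 mm clear) of a fork open towards the stand's -x side (this point's axes). The tube passes between them. The prong tips, 40 mm out, turn up 11 mm above the seat: lift the guard 15 mm or more, then draw it out. Post and 100 mm foot are 58 mm behind (+x), no higher than the fork
- riser: Low wooden riser shelf on steel legs with plates and a jar on it, fixed; origin on the worktop under its centre, x to the back, y left. Board 190 mm deep (front edge at x = -95 mm) and 420 mm wide, underside 56 mm and top 72 mm above the worktop; thin legs at y = +-192 mm
- cork: The cork stopper standing under the riser, brown, 26 mm across, 31 mm tall, 12 g; origin at the centre of its underside, 60 to 74 mm behind the shelf's front edge
- cork_mid (a point): Centre of the cork, half-way up (15.5 mm)
- bowl_mid (a point): Centre of the clear glass bowl, half-way up (31 mm): rim 149 mm across and 62 mm high, flat floor 84 mm across and 5 mm above the worktop, flaring sides
- match_box: Match box, 34 x 54 x 14 mm, lying under the riser beside the cork; origin at the underside's centre. Stays where it is
- round_bottle: Round little glass bottle with yellow stopper, 62 x 82 x 58 mm, at the right front of the worktop; origin under its centre. Stays where it is
- flask: Small conical glass flask, 69 mm across and 105 mm tall, on the right of the worktop; origin under its centre. Stays where it is
- round_bottle_2: Round little glass bottle, 65 x 86 x 62 mm, on the right of the worktop; origin under its centre. Stays where it is
- spoon_rest: Blue and white boat-shaped spoon rest, 38 x 68 x 16 mm, lying under the riser beside the cork; origin at the underside's centre. Stays where it is
- salt: Steel and glass shaker, 44 mm across, 89 mm tall, left of the riser, the nearer of two; origin under its centre. Stays where it is
- pepper: The shaker behind it, the same size; origin under its centre. Stays where it is
Not all that is in view belongs to the job. What is shaped like the part that bears bowl_mid but pink is not meant.

How it is judged (in metres and radians):
On the way, in this order (a step that is already met when the one before it is completed fails the run):
1. the reacher is taken off its stand (distance between reacher_seat and holder_seat above 0.06 m), for 0.1 s.
2. the trigger is squeezed and both jaws grip the cork while it is still under the shelf (contact force between each of reacher_jaw_left, reacher_jaw_right and cork above 0.5 N and value of joint reacher_trigger above 0.004 m and x of cork_mid in the frame of riser above -0.08 m), for 0.2 s.
3. the cork is out from under the shelf, held between both jaws (contact force between each of reacher_jaw_left, reacher_jaw_right and cork above 0.3 N and x of cork_mid in the frame of riser below -0.115 m), for 0.1 s.
4. the jaws have let go of the cork inside the bowl (horizontal distance between cork_mid and bowl_mid below 0.05 m and height (world z) of cork_mid below 0.05 m and contact force between each of reacher_jaw_left, reacher_jaw_right and cork below 0.05 N and linear speed of cork below 0.1 m/s), for 0.2 s.
At the end, for the whole second after the job is handed in: the cork lies at rest in the upright glass bowl (within 50 mm of its centre, below 50 mm height), and the reacher hangs at rest in the stand's fork, its guard within 20 mm of the seat and its handle within 7 degrees of upright (horizontal distance between cork_mid and bowl_mid below 0.05 m and height (world z) of cork_mid below 0.05 m and distance between reacher_seat and holder_seat below 0.02 m and angle between reacher_seat's own z axis and vertical below 0.12 rad and linear speed of each of cork, reacher_jaw_left below 0.02 m/s and angle between bowl_mid's own z axis and vertical below 0.15 rad); the robot touches nothing.
It fails at once if the gripper touches the cork (contact force between the fingers and cork above 0.3 N).
It fails at once if the cork is dropped from above the bowl's rim or elsewhere: free of both jaws with its centre over 85 mm high (contact force between each of reacher_jaw_left, reacher_jaw_right and cork below 0.02 N and height (world z) of cork_mid above 0.085 m).
It fails at once if the bowl is pushed over 40 mm or tipped over 20 degrees (distance of bowl_mid from where it was at the start of the episode above 0.04 m or angle between bowl_mid's own z axis and vertical above 0.35 rad).
It fails at once if the match box or the spoon rest under the shelf is moved over 30 mm (distance of any of match_box, spoon_rest from where it was at the start of the episode above 0.03 m).
It fails at once if the flask, a round bottle or a shaker is moved over 30 mm (distance of any of flask, round_bottle_2, round_bottle, salt, pepper from where it was at the start of the episode above 0.03 m).
It also fails if it takes over 67 s, if anything falls off the work surface, if the arm or the gripper's body presses on something with over 40 N, if the wrist force passes 120 N, or if a joint passes its speed limit or range.

## Working session

There is one attempt and no reset: what is moved stays moved. The work goes in short steps, Python scripts to look and compute and a tool call to move; the robot and the scene stay as the last step left them, time stands still between calls to the robot, and variables do not carry over. Pictures are saved under pics/ and viewed, at most 10 in all, crops included, and the job is handed in when it is done.

Besides the shell and the picture viewer there is one more tool, called after "Emit:" in YAML: its name, and indented under it one key for each argument. apply_moves: Moves the arm, as the interface text tells. Its arguments: {"type":"object","properties":{"increments":{"type":"array","items":{"type":"array","items":{"type":"number"}}},"jaw":{"type":"number"}},"required":["increments"]}

```bash
ls; mkdir -p pics
python3 - <<'E'
from cell import telemetry, vision, workorder, manip
import cv2,numpy as np
print(telemetry.state(), manip.grip_point_offset, dir(manip))
for n in("scene","top"):
    c=vision.capture(n); cv2.imwrite(f"pics/{n}0.png",cv2.resize(c["img"][:,:,::-1],(800,600),interpolation=cv2.INTER_CUBIC)); np.savez(f"pics/{n}.npz",**c)
    print(n,c["intrinsics"],c["cam_to_world"])
E
```

```text
pics
{'clock': 0.0, 'joints': array([ 1.05900536e+00,  3.42733469e-01,  1.52503322e+00, -9.57137824e-07,
        1.27536222e+00, -1.45990537e-01]), 'dq': array([-0.00062923,  0.00020968, -0.00029875,  0.00045823, -0.00240234,
       -0.00052072]), 'tau': array([ 1.60673946e-03, -4.33673930e+01, -2.46020132e+01, -6.69081260e-05,
        7.58726295e-03, -2.62111314e-06]), 'tcp_pos': array([187.56931989, 489.92482798, 230.61471301]), 'orientation': array([ 1.81881984e-01,  9.83320067e-01, -7.27104931e-04, -2.47667046e-04]), 'contact_force': array([-0.21398495, -1.06577238, -0.18792346]), 'ft_torque': array([-0.00761422,  0.04511888, -0.02009388]), 'grasp_force': 0.0, 'finger_gap': 85.18319060039332} 18.700000000000003 ['PlanningError', '__class__', '__delattr__', '__dict__', '__dir__', '__doc__', '__eq__', '__format__', '__ge__', '__getattribute__', '__getstate__', '__gt__', '__hash__', '__init__', '__init_subclass__', '__le__', '__lt__', '__module__', '__ne__', '__new__', '__reduce__', '__reduce_ex__', '__repr__', '__setattr__', '__sizeof__', '__str__', '__subclasshook__', '__weakref__', 'grip_point_offset']
scene [[416.48102917   0.         283.22548051]
 [  0.         416.48102917 204.96650388]
 [  0.           0.           1.        ]] [[ 5.08075451e-01 -3.95764377e-01  7.65003199e-01 -3.72152153e+02]
 [-8.61278301e-01 -2.41368647e-01  4.47147475e-01 -5.59565697e+02]
 [ 7.68274472e-03 -8.86065310e-01 -4.63496755e-01  7.09070664e+02]
 [ 0.00000000e+00  0.00000000e+00  0.00000000e+00  1.00000000e+00]]
top [[448.42148766   0.         279.18081011]
 [  0.         448.42148766 201.86072156]
 [  0.           0.           1.        ]] [[ 2.21894880e-03 -9.98020092e-01  6.28567668e-02  4.33050526e+02]
 [-9.99866358e-01 -1.19617656e-03  1.63044342e-02 -4.71982156e+01]
 [-1.61969651e-02 -6.28845452e-02 -9.97889369e-01  1.60108156e+03]
 [ 0.00000000e+00  0.00000000e+00  0.00000000e+00  1.00000000e+00]]
```

View pics/scene0.png

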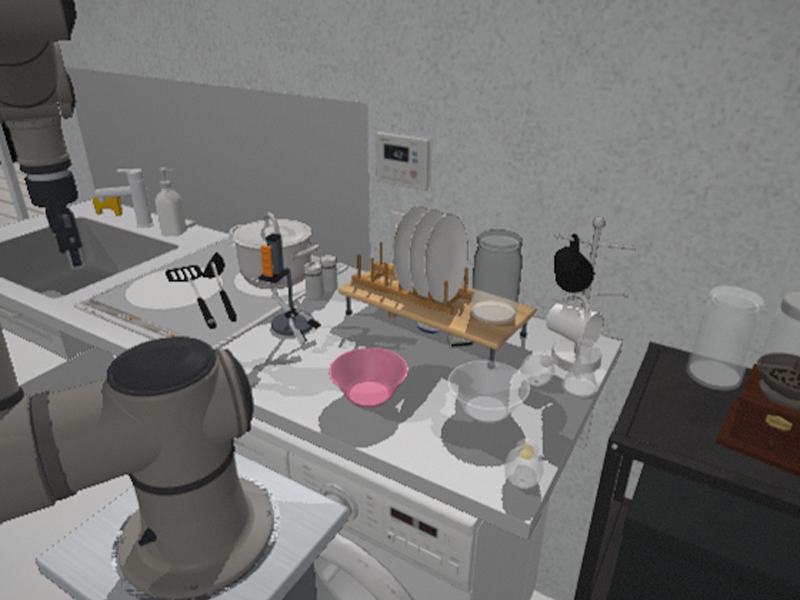

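View pics/top0.png

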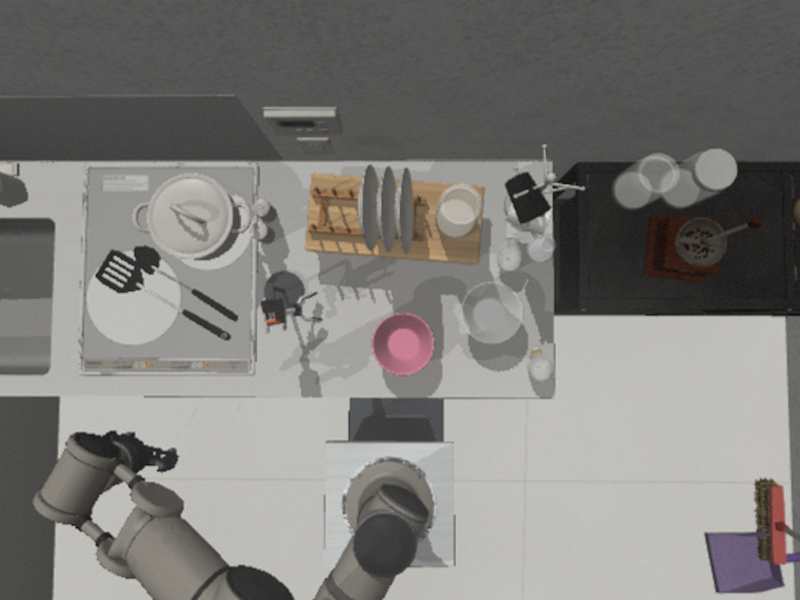

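The first images show the reacher on its stand (scene 272,265; top 275,308), the riser shelf in the middle, and the glass bowl (scene 488,390; top 490,312). The pink bowl at (403,344) is the decoy. I can't make out the cork yet, but the items under the shelf show at about scene (430–460,330). Next I'll take enlarged crops.

Run:
```python
import cv2,numpy as np
def crop(n,x,y,w,h,s):
    im=np.load(f"pics/{n}.npz")["img"][y:y+h,x:x+w,::-1]
    o=cv2.resize(im,None,fx=s,fy=s,interpolation=cv2.INTER_CUBIC)
    for i in range(0,w,10): cv2.line(o,(i*s,0),(i*s,9 if (x+i)%50 else 22),(0,0,255),1)
    for i in range(0,h,10): cv2.line(o,(0,i*s),(9 if (y+i)%50 else 22,i*s),(0,0,255),1)
    return o
a=crop("scene",170,140,70,100,6);b=crop("top",170,180,60,100,6)
cv2.imwrite("pics/c1.png",np.hstack([a,b]))
cv2.imwrite("pics/c2.png",crop("scene",240,190,130,60,6))
```

```text
(no output)
```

View pics/c1.png

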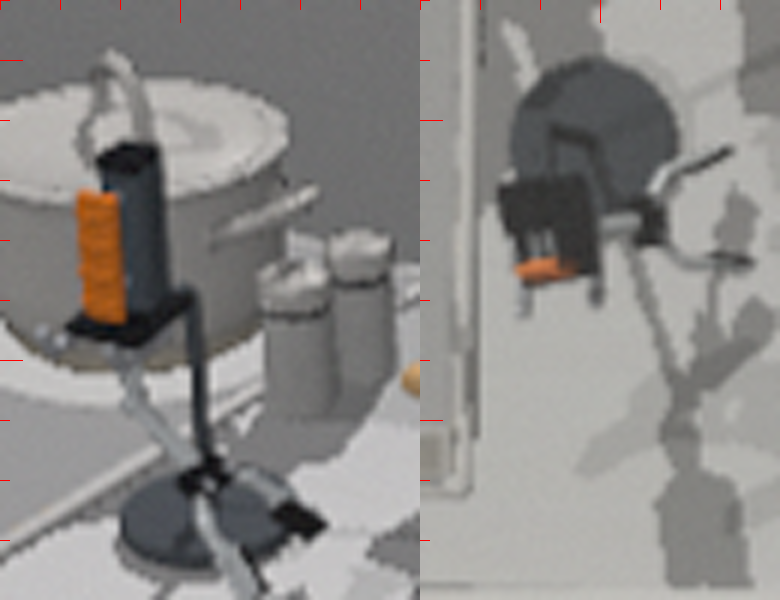

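View pics/c2.png

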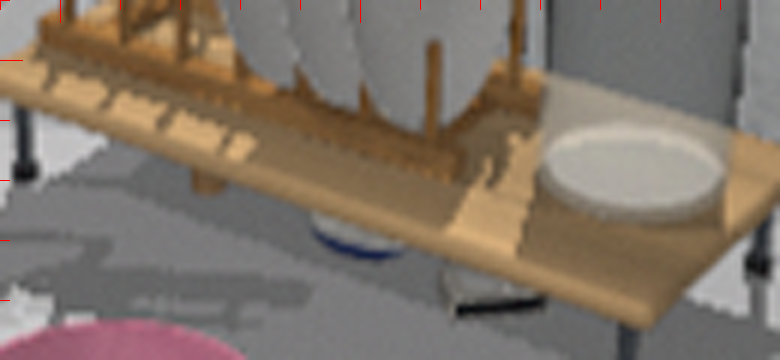

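In the crops, the guard centre is at about top (191.7,218) and scene (191,192). The nose points to world −y, the orange trigger faces the robot (−x), and the fork opens towards −x. The brown cork foot shows under the board edge at scene (274.5,221), the spoon rest at about (300,230) and the match box at (323,239).

Things that could be mistaken for the target:
- **Bowls:** glass at top (343,218) and pink at (282,241). I'm taking the glass one.
- **Cork:** the brown foot at (274.5,221) versus the wooden pegs on top of the board. I'm taking the piece under the board.

```bash
cat > h.py <<'E'
import numpy as np
C={n:np.load(f"pics/{n}.npz") for n in("scene","top")}
def proj(n,P,c=None):
    c=c or C[n]; T=np.linalg.inv(c["cam_to_world"]); p=np.atleast_2d(P)@T[:3,:3].T+T[:3,3]; p=p@c["intrinsics"].T
    return p[:,:2]/p[:,2:]
def ray(n,uv,z,c=None):
    c=c or C[n]; d=c["cam_to_world"][:3,:3]@np.linalg.solve(c["intrinsics"],[*uv,1]); o=c["cam_to_world"][:3,3]
    return o+d*(z-o[2])/d[2]
def tool(R):  # world->tool
    from scipy.spatial.transform import Rotation as Ro
    return Ro.from_quat(R).as_matrix()
E
python3 - <<'E'
from h import *
from scipy.optimize import least_squares
np.set_printoptions(precision=1,suppress=True)
s=lambda x,y:(170+x/6,140+y/6); t=lambda x,y:(170+(x-420)/6,180+y/6)
# riser
top=lambda u,v:(u*.7,v*.7)
print("riser corners z72",[ray("top",top(*q),72) for q in[(312,174),(485,186),(481,263),(305,250)]])
print("riser scene front bottom-left/right", ray("scene",(240+0/6,190+85/6),56), ray("scene",(240+648/6,190+325/6),56))
for z in(0,5): print("cork base",z,ray("scene",(240+208/6,190+194/6),z))
print("match front low edge",ray("scene",(240+457/6,190+314/6),0),ray("scene",(240+545/6,190+302/6),0))
print("spoon",ray("scene",(240+312/6,190+230/6),12),ray("scene",(240+370/6,190+257/6),3),ray("scene",(240+405/6,190+250/6),8))
# bowl: rim
print("bowl top L,R,T,B",[ray("top",top(*q),62) for q in[(458,312),(523,312),(490,281),(490,345)]])
print("pink",ray("top",top(403,344),62))
print("guard top",ray("top",t(550,230),156),"scene",ray("scene",s(128,308),158))
print("prong tips",ray("top",t(525,312),160),ray("top",t(597,300),160),"foot",ray("top",t(597,133),5))
print("jaw tips",ray("top",t(732,152),25),ray("top",t(752,262),25),"hub",ray("top",t(650,220),60))
def mod(p):
    X,Y,a=p; c,q=np.cos(a),np.sin(a); R=np.array([[c,-q,0],[q,c,0],[0,0,1]])
    w=lambda L:np.array(L)@R.T+[X,Y,150]
    return w
obs=[("scene",s(67,325),(-22,-28,4)),("scene",s(125,345),(22,-28,4)),("scene",s(190,290),(22,28,6)),
("top",t(732,152),(90,36,-127)),("top",t(752,262),(90,-36,-127)),("scene",s(290,525),(80,0,-119)),("scene",s(78,195),(-11,-25,84)),("scene",s(127,322),(11,-25,16)),
("top",t(545,270),(0,-25,84))]
f=lambda p:np.concatenate([proj(n,mod(p)([L]))[0]-uv for n,uv,L in obs])
r=least_squares(f,[480,230,-1.5],loss="soft_l1",x_scale=[10,10,.1]);print(r.x,np.degrees(r.x[2]),r.fun.reshape(-1,2))
print("state R\n",tool([0.18188,0.98332,-.0007,-.0002]))
E
```

```text
riser corners z72 [array([807., 189.,  72.]), array([ 776.9, -229.5,   72. ]), array([ 590.4, -218.7,   72. ]), array([621.6, 203.8,  72. ])]
riser scene front bottom-left/right [634.5 198.6  56. ] [ 593.4 -211.9   56. ]
cork base 0 [673.3  84.6   0. ]
cork base 5 [665.9  80.1   5. ]
match front low edge [634.1 -92.4   0. ] [ 668.6 -126.9    0. ]
spoon [651.6   4.9  12. ] [656.3 -28.6   3. ] [665.2 -45.1   8. ]
bowl top L,R,T,B [array([ 473.4, -164.1,   62. ]), array([ 473.7, -319.5,   62. ]), array([ 548. , -241.2,   62. ]), array([ 394.7, -240.2,   62. ])]
pink [396.6 -32.3  62. ]
guard top [470.4 259.2 156. ] scene [469.1 255.4 158. ]
prong tips [426.3 271.2 160. ] [432.8 232.5 160. ] foot [532.1 263.9   5. ]
jaw tips [519.8 180.3  25. ] [455.2 167.9  25. ] hub [478.7 222.   60. ]
[470.6 256.6  -1.3] -76.31232599188695 [[-0.7  1. ]
 [ 2.9 -0.4]
 [ 0.5  0.5]
 [ 0.8 -2. ]
 [ 2.1 -0.5]
 [-0.1  3.5]
 [-1.6 -1.9]
 [-0.7 -1.1]
 [-1.9  0.5]]
state R
 [[-0.9  0.4 -0. ]
 [ 0.4  0.9 -0. ]
 [ 0.  -0.  -1. ]]
```

```bash
cat > d.py <<'E'
# usage: d.py x y z yangle ; prints tool-frame shift and turn
import sys; from h import *
from cell import telemetry
s=telemetry.state(); R=tool(s["orientation"]); a=np.degrees(np.arctan2(R[1,1],R[0,1]))
print("clk",round(s["clock"],2),"tcp",s["tcp_pos"].round(1),"yang",round(a,1),"F",s["contact_force"].round(1),"gap",round(s["finger_gap"],1),"j6",s["joints"][5].round(2))
v=list(map(float,sys.argv[1:]))
for i in range(0,len(v),4): print((R.T@(np.array(v[i:i+3])-s["tcp_pos"])).round(0), "turn",round(a-v[i+3],1))
E
python3 d.py 470 257 275 11
```

```text
clk 0.1 tcp [187.6 490.  230.7] yang 69.0 F [-0.3 -0.5  0.1] gap 85.5 j6 -0.15
[-347. -117.  -44.] turn 58.0
```

Emit:
apply_moves:
  increments:
    - [0, 0, -44, 10]
    - [-58, -20, -44, 20]
    - [-116, -39, -44, 30]
    - [-174, -58, -44, 40]
    - [-232, -78, -44, 50]

```text
clock: 0.72
tcp_pos: [377.7, 333.0, 275.1]
orientation: [0.583, 0.813, -0.0, -0.0]
contact_force: [0.4, 0.7, 0.4]
finger_gap: 85.5
grasp_force: 0.0
```

Emit:
apply_moves:
  increments:
    - [0, 0, 0, 8]
    - [0, 0, 0, 8]

```text
clock: 0.98
tcp_pos: [376.8, 333.9, 274.9]
orientation: [0.636, 0.772, -0.0, -0.0]
contact_force: [0.1, 0.3, 0.3]
finger_gap: 85.4
grasp_force: 0.0
```

```bash
python3 d.py 470 257 275 11
```

```text
clk 0.97 tcp [376.8 333.9 274.9] yang 11.0 F [0.1 0.3 0.3] gap 85.4 j6 0.38
[-93.  77.  -0.] turn 0.0
```

Emit:
apply_moves:
  increments:
    - [-46, 38, 0, 0]
    - [-93, 77, 0, 0]
    - [-93, 77, 0, 0]

```text
clock: 1.35
tcp_pos: [471.8, 256.2, 274.6]
orientation: [0.636, 0.772, -0.0, 0.0]
contact_force: [-0.6, 0.5, -0.3]
finger_gap: 85.3
grasp_force: 0.0
```

```bash
python3 d.py 470 257 177 11
python3 - <<'E'
from cell import vision
import cv2,numpy as np
from h import proj
o=[]
for n,u,v in(("scene",165,130),("top",165,170)):
    c=vision.capture(n); im=c["img"][:,:,::-1]
    print(n,[proj(n,p,c)[0].round(1) for p in([470,257,177+19],[470,257,241])])
    o.append(cv2.resize(im[v-30:v+80,u-10:u+75],None,fx=4.7,fy=4.7,interpolation=cv2.INTER_CUBIC))
cv2.imwrite("pics/c3.png",np.hstack(o)); print(o[0].shape)
E
```

```text
clk 1.35 tcp [471.8 256.2 274.6] yang 11.0 F [-0.6  0.5 -0.3] gap 85.3 j6 0.16
[ 1. -2. 98.] turn 0.0
scene [array([189.9, 179.7]), array([188.5, 165.7])]
top [array([189.7, 218.1]), array([186.5, 217.7])]
(517, 400, 3)
```

View pics/c3.png

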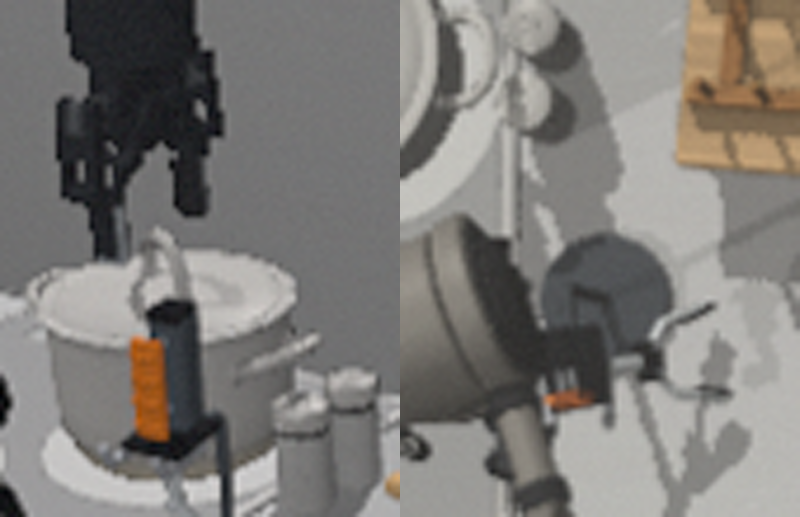

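The view from close by shows the fingers straddling the handle: tips at crop x 110 and 190, handle spanning 132–200. The handle top matches the prediction at (157,309), so I'll descend.

Emit:
apply_moves:
  increments:
    - [1, -1, 50, 0]
    - [1, -1, 98, 0]
    - [1, -1, 98, 0]

```text
clock: 1.82
tcp_pos: [465.4, 259.3, 174.6]
orientation: [0.634, 0.773, -0.003, -0.002]
contact_force: [0.6, -0.0, 1.3]
finger_gap: 85.2
grasp_force: 0.0
```

Emit:
apply_moves:
  increments:
    - [0, 0, 0, 0]
    - [0, 0, 0, 0]
    - [0, 0, 0, 0]
    - [0, 0, 0, 0]
  jaw: 48

```text
clock: 2.33
tcp_pos: [469.8, 259.7, 180.2]
orientation: [0.636, 0.772, 0.003, 0.001]
contact_force: [-0.5, 1.8, 6.5]
finger_gap: 48.4
grasp_force: 4.8
```

Emit:
apply_moves:
  increments:
    - [0, 0, 0, 0]
    - [0, 0, 0, 0]

```text
clock: 2.58
tcp_pos: [469.8, 259.7, 180.2]
orientation: [0.636, 0.772, 0.003, 0.001]
contact_force: [-1.0, 1.7, 7.3]
finger_gap: 48.1
grasp_force: 4.8
```

```bash
python3 d.py 470 257 177 11
python3 - <<'E'
from cell import vision
import cv2,numpy as np
c=vision.capture("scene"); cv2.imwrite("pics/c4.png",cv2.resize(c["img"][110:250,120:260,::-1],None,fx=4,fy=4,interpolation=cv2.INTER_CUBIC))
E
```

```text
clk 2.58 tcp [469.8 259.7 180.2] yang 11.0 F [-1.   1.7  7.3] gap 48.1 j6 0.17
[-3. -0.  3.] turn 0.0
```

View pics/c4.png

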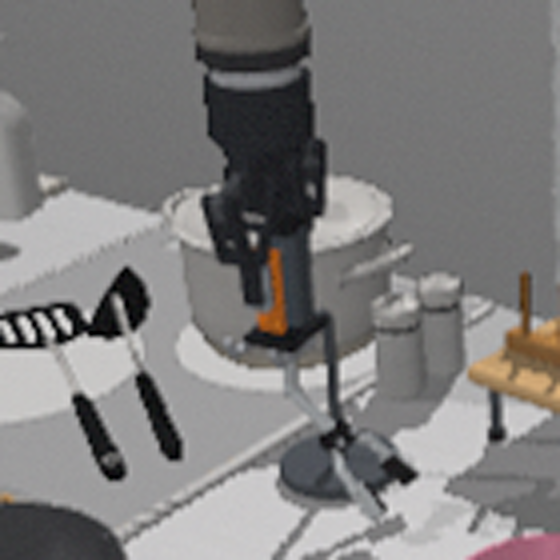

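The handle is between the fingers and seated, but the tool is being pushed up with 7 N, so the palm may be touching the handle's top. I'll regrip a little higher.

Emit:
apply_moves:
  increments:
    - [0, 0, 0, 0]
    - [0, 0, -8, 0]
    - [0, 0, -8, 0]
  jaw: 62

```text
clock: 3.0
tcp_pos: [469.3, 258.9, 186.4]
orientation: [0.636, 0.772, 0.001, 0.001]
contact_force: [0.7, 0.4, 0.5]
finger_gap: 62.0
grasp_force: 0.0
```

Emit:
apply_moves:
  increments:
    - [0, 0, 0, 0]
    - [0, 0, 0, 0]
    - [0, 0, 0, 0]
    - [0, 0, 0, 0]
  jaw: 48

```text
clock: 3.5
tcp_pos: [469.4, 259.0, 185.9]
orientation: [0.636, 0.772, 0.001, 0.0]
contact_force: [1.5, 0.7, 5.4]
finger_gap: 48.0
grasp_force: 9.3
```

Emit:
apply_moves:
  increments:
    - [0, 0, -12, 0]
    - [0, 0, -25, 0]
    - [0, 0, -25, 0]
    - [0, -20, -25, 0]
    - [0, -40, -25, 0]

```text
clock: 4.12
tcp_pos: [428.7, 250.8, 209.8]
orientation: [0.636, 0.772, -0.0, -0.0]
contact_force: [0.2, 1.1, -2.2]
finger_gap: 48.0
grasp_force: 8.3
```

Emit:
apply_moves:
  increments:
    - [0, -30, 0, 0]
    - [0, -60, 0, 0]
    - [0, -60, 0, 0]

```text
clock: 4.5
tcp_pos: [368.7, 239.2, 210.2]
orientation: [0.636, 0.772, -0.001, -0.0]
contact_force: [-0.2, 0.3, -1.9]
finger_gap: 48.1
grasp_force: 8.0
```

```bash
python3 d.py 370 238 211 11
python3 - <<'E'
from cell import vision
import cv2,numpy as np
c=vision.capture("scene");t=vision.capture("top"); np.savez("pics/n_s.npz",**c); np.savez("pics/n_t.npz",**t)
f=lambda a:cv2.resize(a[:,:,::-1],None,fx=4,fy=4,interpolation=cv2.INTER_CUBIC)
cv2.imwrite("pics/c5.png",np.hstack([f(c["img"][120:260,110:210]),f(t["img"][180:320,150:250])]))
E
```

```text
clk 4.5 tcp [368.7 239.2 210.2] yang 11.1 F [-0.2  0.3 -1.9] gap 48.1 j6 0.21
[-1.  1. -1.] turn 0.1
```

View pics/c5.png

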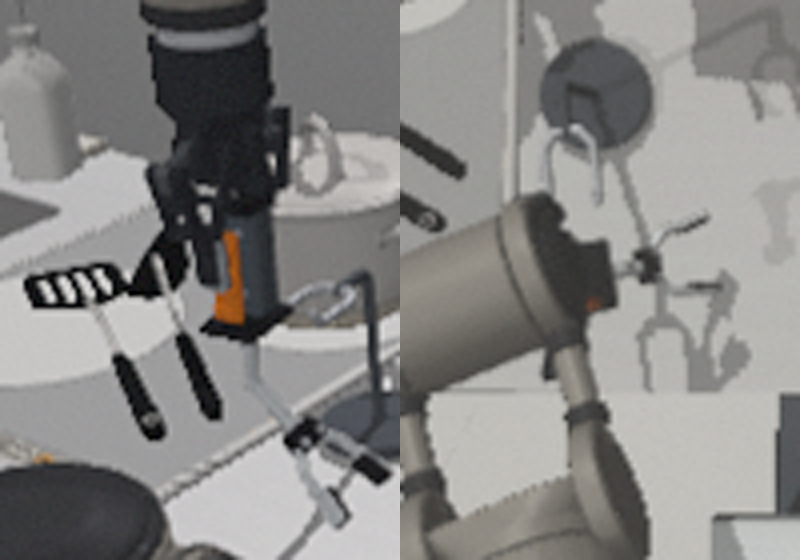

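The reacher is off the stand, upright, and held lightly at 48 mm. My wrist can only yaw, so I'll lean the handle back by letting it pivot in the light hold while the nose rests on the worktop. First I'll turn the nose towards the shelf.

Emit:
apply_moves:
  increments:
    - [0, 0, -40, 0]
    - [-30, 0, -40, -9]
    - [-65, 0, -40, -18]
    - [-100, 0, -40, -27]
    - [-130, 10, -40, -36]

```text
clock: 5.22
tcp_pos: [406.2, 112.6, 250.4]
orientation: [0.364, 0.931, 0.0, 0.0]
contact_force: [-0.4, -0.6, -1.6]
finger_gap: 48.1
grasp_force: 8.0
```

```bash
python3 d.py 482 104 200 86
```

```text
clk 5.22 tcp [406.2 112.6 250.4] yang 47.3 F [-0.4 -0.6 -1.6] gap 48.1 j6 -0.74
[-62.  45.  50.] turn -38.7
```

Emit:
apply_moves:
  increments:
    - [-15, 11, 10, -10]
    - [-31, 23, 20, -20]
    - [-46, 34, 35, -30]
    - [-62, 45, 50, -39]
    - [-62, 45, 50, -39]

```text
clock: 5.85
tcp_pos: [482.2, 104.1, 198.8]
orientation: [0.036, 0.999, -0.0, -0.001]
contact_force: [-0.1, -0.4, -1.5]
finger_gap: 48.3
grasp_force: 8.0
```

```bash
python3 d.py 482 104 175 86 395 110 88 86
python3 - <<'E'
from cell import vision
import cv2,numpy as np
from h import *
c=vision.capture("top"); np.savez("pics/n_t.npz",**c)
s=vision.capture("scene"); np.savez("pics/n_s.npz",**s)
C["s"]=s;C["t"]=c
f=lambda a:cv2.resize(a[:,:,::-1],None,fx=4,fy=4,interpolation=cv2.INTER_CUBIC)
def cr(n,c,im):
    u,v=proj(n,[530,95,90],c)[0].astype(int); print(n,u-50,v-70); return f(im[v-70:v+70,u-50:u+50])
cv2.imwrite("pics/c6.png",np.hstack([cr("scene",s,s["img"]),cr("top",c,c["img"])]))
E
```

```text
clk 5.85 tcp [482.2 104.1 198.8] yang 85.9 F [-0.1 -0.4 -1.5] gap 48.3 j6 -1.44
[ 0. -0. 24.] turn -0.1
[ 87.  -0. 111.] turn -0.1
scene 197 145
top 194 131
```

View pics/c6.png

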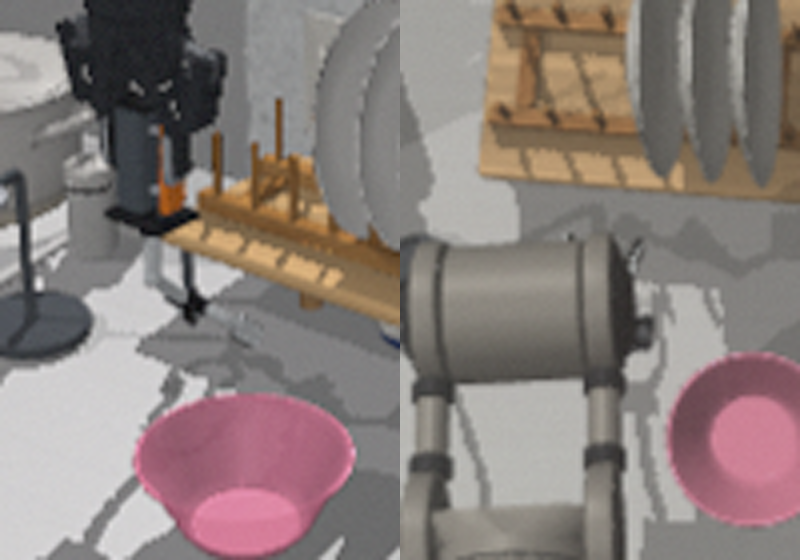

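The nose points at the shelf with its jaw tips at top px (238,190) and (253,193). The cork is visible at scene (275,220). I'll pivot the tool while moving back, so the floor contact helps.

Emit:
apply_moves:
  increments:
    - [0, 0, 22, 0]
    - [12, 0, 32, 0]
    - [22, 0, 39, 0]
    - [32, 0, 46, 0]
    - [32, 0, 46, 0]

```text
clock: 6.58
tcp_pos: [448.6, 107.1, 155.5]
orientation: [0.035, 0.999, 0.0, 0.001]
contact_force: [-1.0, -0.3, 0.4]
finger_gap: 48.6
grasp_force: 5.1
```

Emit:
apply_moves:
  increments:
    - [13, 0, 11, 0]
    - [26, 0, 24, 0]
    - [38, 0, 38, 0]
    - [47, 0, 52, 0]
    - [55, 0, 65, 0]

```text
clock: 7.2
tcp_pos: [394.6, 110.8, 89.7]
orientation: [0.035, 0.999, 0.0, 0.001]
contact_force: [-1.2, 0.2, 0.7]
finger_gap: 48.1
grasp_force: 6.3
```

```bash
python3 d.py 395 110 88 86
python3 - <<'E'
from cell import vision
import cv2,numpy as np
from h import *
c=vision.capture("top"); s=vision.capture("scene")
f=lambda a:cv2.resize(a[:,:,::-1],None,fx=4,fy=4,interpolation=cv2.INTER_CUBIC)
def cr(n,c,im):
    u,v=proj(n,[480,95,60],c)[0].astype(int); print(n,u-50,v-70); return f(im[v-70:v+70,u-50:u+50])
np.savez("pics/p_s.npz",**s);np.savez("pics/p_t.npz",**c)
cv2.imwrite("pics/c7.png",np.hstack([cr("scene",s,s["img"]),cr("top",c,c["img"])]))
E
```

```text
clk 7.2 tcp [394.6 110.8  89.7] yang 85.9 F [-1.2  0.2  0.7] gap 48.1 j6 -1.41
[-0. -1.  2.] turn -0.1
scene 187 161
top 195 146
```

View pics/c7.png

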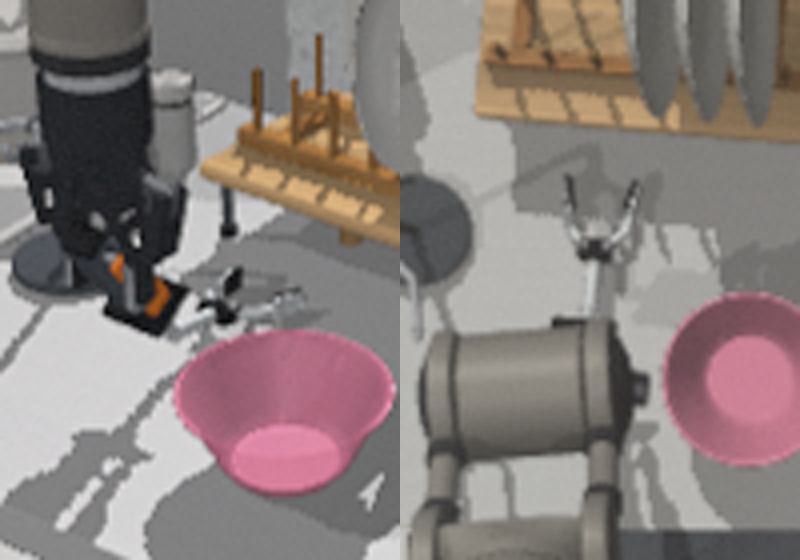

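The tool pivoted as planned. The nose is nearly level on the worktop, with jaw tips at top px (237.5,190.3) and (254.3,191.5). The cork is still visible at scene (274.5,220.5).

Run:
```python
from h import *
import cv2
np.set_printoptions(precision=1,suppress=True)
for q in[(237.5,190.3),(254.3,191.5),(195+195/4,146+248/4),(195+198/4,146+318/4)]: print(q,ray("top",q,10),ray("top",q,20))
im=np.load("pics/p_s.npz")["img"]; print(im[213:226,268:284].astype(int)[:,:,0]-im[213:226,268:284].astype(int)[:,:,2])
# predicted silhouette for cork centre candidates
t=np.linspace(0,2*np.pi,40)
for X,Y in[(678,86),(681,89),(685,91),(690,93)]:
    p=proj("scene",np.c_[X+11*np.cos(t),Y+11*np.sin(t),0*t]); print(X,Y,p.min(0),p.max(0), "riser x",(X-699)*.997-(Y+14)*.0737)
for d in (0,5,10):pass
print("board front bottom edge px", [proj("scene",[612.5+k*.0737,80+k,56])[0] for k in(0,20,40,-20,-40,-60)])
```

```text
(237.5, 190.3) [574.4 127.6  10. ] [573.5 126.5  20. ]
(254.3, 191.5) [570.2  67.6  10. ] [569.3  66.8  20. ]
(243.75, 208.0) [511.2 104.8  10. ] [510.7 103.8  20. ]
(244.5, 225.5) [449.1 101.7  10. ] [449.  100.8  20. ]
[[74 79 85 89 92 92 92 91 87 53 66 92 92 87 72 55]
 [68 66 71 75 82 87 92 89 72 63 84 93 92 88 70 55]
 [61 65 65 67 69 70 74 77 66 75 94 95 93 71 56 56]
 [36 54 61 63 64 63 66 68 69 74 82 86 80 59 58 59]
 [ 4 15 22 38 56 61 62 63 64 66 70 69 68 68 67 62]
 [-1 -3 -2 10 46 52 54 54 61 63 66 67 65 70 69 72]
 [-1 -2 -1  4 47 50 48 47 49 53 52 63 63 65 67 68]
 [ 2 -1 -3  7 49 52 51 50 45 34 23 39 52 55 66 61]
 [ 0 -1 -1  6 38 54 57 54 47 20 -1  2 10 20 39 50]
 [ 0  0 -1  1 11 22 29 24 13  5 -1 -3 -1 -2  6 14]
 [ 0 -2 -2  0 -2  0  3  2 -1  0 -1 -1 -1 -1 -1 -2]
 [-2 -1 -1  0 -2  0 -1  1  0  1  2  0  3  0 -2 -1]
 [-1  0 -1 -1 -1  0 -1  1  1 -1  2  0 -1 -2  2  0]]
678 86 [271.8 220. ] [278.3 223.3] riser x -28.307000000000002
681 89 [271.5 219.4] [278.  222.6] riser x -25.537100000000002
685 91 [271.7 218.8] [278.1 222. ] riser x -21.6965
690 93 [271.9 218.1] [278.3 221.2] riser x -16.858900000000002
board front bottom edge px [array([266. , 215.7]), array([261., 214.]), array([256.2, 212.2]), array([271. , 217.5]), array([276.1, 219.3]), array([281.3, 221.1])]
```

The jaws' midline lies on the line to the cork, about 122 mm short of it. I'll slide in with the nose riding on the worktop.

Emit:
apply_moves:
  increments:
    - [-20, 0, -1, 0]
    - [-45, 0, -1, 0]
    - [-70, 0, -1, 0]
    - [-95, 0, -1, 0]

```text
clock: 7.8
tcp_pos: [491.0, 104.0, 91.3]
orientation: [0.035, 0.999, 0.0, 0.001]
contact_force: [-0.2, 0.4, -1.6]
finger_gap: 47.9
grasp_force: 4.9
```

Emit:
apply_moves:
  increments:
    - [-14, 0, 0, 0]
    - [-27, 0, 0, 0]
    - [-27, 0, 0, 0]

```text
clock: 8.18
tcp_pos: [516.8, 102.1, 90.4]
orientation: [0.035, 0.999, 0.0, 0.0]
contact_force: [-1.2, 0.7, -1.4]
finger_gap: 48.4
grasp_force: 4.9
```

```bash
python3 d.py 516 101 90 86
python3 - <<'E'
from cell import vision
from h import *
s=vision.capture("scene");c=vision.capture("top"); np.savez("pics/q_s.npz",**s); np.savez("pics/q_t.npz",**c)
im=s["img"]; print(im[213:226,264:284].astype(int)[:,:,0]-im[213:226,264:284].astype(int)[:,:,2])
E
```

```text
clk 8.18 tcp [516.8 102.1  90.4] yang 86.0 F [-1.2  0.7 -1.4] gap 48.4 j6 -1.45
[ 1. -1.  0.] turn 0.0
[[66 67 69 71 73 79 86 91 92 92 92 91 87 51 68 93 93 88 72 54]
 [53 62 64 65 65 68 70 77 80 88 90 89 74 62 83 92 92 89 70 55]
 [18 27 46 56 61 66 65 67 70 69 74 77 67 74 94 93 94 71 56 57]
 [-6 -2  7 31 45 53 63 63 64 64 66 69 71 74 84 88 80 60 58 57]
 [-3 -5 -3 -2  2 12 24 38 57 59 61 65 64 67 70 72 68 69 68 63]
 [-4 -3  0 -1 -1  0 -3  9 48 54 56 54 62 63 67 67 68 70 71 69]
 [-4  0 -3  0 -1 -2 -2  4 50 50 49 47 53 49 54 64 64 66 66 69]
 [-2 -1  0 -2 -2 -1 -1  5 53 54 53 42 28 10 14 31 49 54 62 65]
 [-2 -4 -2 -2 -1 -3 -2 -1  9 11 10  5  3 -4 -7 -1 11 14 31 51]
 [-5 -1  3  0 -1 -2 -4 -6 -8 -7 -8 -7 -6 -3 -6 -5 -5 -6  4 13]
 [-3 -3 -5 -3 -3 -2 -3 -4 -4 -5 -3 -4 -1 -2 -4 -2 -2 -3 -2 -3]
 [-3 -3 -5 -1 -3  0 -1 -2  1 -1 -1 -1  0  1  0 -1  1  0  1 -2]
 [-1  0  0  0  0  0  0  0  0 -1  1 -1  0  1 -1  0  0  0  0  0]]
```

The cork's left edge hasn't moved, and its base is now hidden behind the near jaw. I'll squeeze the trigger.

Emit:
apply_moves:
  increments:
    - [0, 0, 0, 0]
    - [0, 0, 0, 0]
    - [0, 0, 0, 0]
    - [0, 0, 0, 0]
  jaw: 43

```text
clock: 8.78
tcp_pos: [516.2, 102.2, 90.3]
orientation: [0.035, 0.999, 0.0, 0.0]
contact_force: [-0.3, 0.2, -1.3]
finger_gap: 43.0
grasp_force: 10.3
```

Emit:
apply_moves:
  increments:
    - [0, 0, 0, 0]
    - [0, 0, 0, 0]
    - [0, 0, 0, 0]
    - [0, 0, 0, 0]
  jaw: 40

```text
clock: 9.28
tcp_pos: [516.3, 102.2, 90.3]
orientation: [0.035, 0.999, 0.0, 0.0]
contact_force: [-0.2, 0.3, -1.4]
finger_gap: 40.4
grasp_force: 33.1
```

The grasp force jumped to 33 N at 40 mm, so the cork is gripped. I'll draw it out.

Emit:
apply_moves:
  increments:
    - [0, 0, -2, 0]
    - [10, 0, -3, 0]
    - [25, 0, -3, 0]
    - [45, 0, -3, 0]
    - [65, 0, -3, 0]

```text
clock: 9.9
tcp_pos: [450.1, 106.7, 93.3]
orientation: [0.035, 0.999, 0.0, -0.0]
contact_force: [-0.2, -0.5, -1.2]
finger_gap: 40.7
grasp_force: 33.1
```

Emit:
apply_moves:
  increments:
    - [20, 0, 0, 0]
    - [40, 0, 0, 0]
    - [60, 0, 0, 0]
    - [60, 0, 0, 0]

```text
clock: 10.4
tcp_pos: [389.9, 110.9, 93.4]
orientation: [0.034, 0.999, 0.0, -0.001]
contact_force: [0.4, -0.3, -1.4]
finger_gap: 40.6
grasp_force: 33.1
```

```bash
python3 d.py 395 110 100 86
python3 - <<'E'
from cell import vision
from h import *
import cv2
s=vision.capture("scene");c=vision.capture("top"); np.savez("pics/r_s.npz",**s); np.savez("pics/r_t.npz",**c)
a=c["img"].astype(int)
P=proj("top",[555,99,15])[0]; print(P)
u,v=P.astype(int); w=a[v-12:v+13,u-16:u+17]; print((w[:,:,0]-w[:,:,2]))
E
```

```text
clk 10.4 tcp [389.9 110.9  93.4] yang 86.1 F [ 0.4 -0.3 -1.4] gap 40.6 j6 -1.41
[-5. -1. -7.] turn 0.1
[245.33533203 195.62676105]
[[ 5  5  5  4  5  6  3  4  4  3  5  4  4  4  5  4  4  4  4  5  5  4  4  6
   4  5  4  4  4  4  5  3  3]
 [ 4  4  3  5  3  4  6  3  4  6  5  4  5  5  5  4  5  5  5  5  4  4  5  5
   4  4  6  5  3  3  5  4  4]
 [ 4  5  3  7  3  5  4  5  4  4  4  4  4  4  3  4  4  5  4  6  4  4  4  3
   4  3  5  5  4  4  4  4  4]
 [ 5  5  3  4  5  4  5  4  4  5  5  6  4  4  4  4  5  5  6  5  4  6  3  6
   3  4  6  4  5  5  4  6  4]
 [ 3  5  5  3  4  4  4  5  5  6  5  4  3  5  6  6  5  6  5  4  5  5  6  5
   5  5  6  5  4  5  5  3  3]
 [ 4  4  3  4  3  4  5  5  6  4  4  4  5  4  3  5  5  3  4  4  5  6  4  4
   4  4  5  5  4  5  4  4  5]
 [ 4  3  4  5  3  4  5  4  4  5  4  4  4  5  4  3  4  5  3  3  2  5  5  4
   5  5  4  4  4  5  4  4  4]
 [ 4  3  5  4  4  4  5  3  4  5  4  0  6  3  6  6  6  7  4  5  5  4  4  5
   4  3  4  4  4  6  3  5  5]
 [ 5  4  3  4  4  4  4  5  4  4  3  1  4  9 19 31 39 43 14  5  3  5  2  4
   5  4  6  5  5  4  5  5  4]
 [ 3  4  3  4  3  3  4  3  5  3  
[... 931 characters left out ...]
  2  0  4  5  4  4  4  5  4  3  6  3 -1  0  4
   5  5  6  6  4  5  5  6  5]
 [ 6  6  6  5  5  6  6  6  2  2  1  3  4  4  5  4  3  5  3  4  0  0  2  3
   5  4  6  5  5  6  4  5  5]
 [ 4  7  7  6  7  4  6  5  3  2  1  1  4  4  5  5  4  5  5  4  1  0  0  5
   5  5  5  5  7  6  4  6  5]
 [ 4  5  5  5  4  6  6  6  5  2 -1  2  5  4  5  4  5  4  5  3  1  2  0  4
   5  6  6  6  7  6  4  4  5]
 [ 5  5  5  5  4  4  5  4  6  3  0  0  2  3  5  3  5  5  3  0  0  2  4  4
   4  5  6  5  6  6  4  4  4]
 [ 5  5  5  4  3  3  3  6  5  4  3  0  2  4  5  5  4  1  0  0  1  3  4  4
   4  3  5  6  5  5  4  5  6]
 [ 4  5  5  7  6  4  5  6  5  4  4  0 -1  0  4  2  3  0  0 -1  4  3  5  5
   5  5  5  5  3  4  5  5  4]]
```

The cork is out and between the jaws at top px (244.6,194), which is 169 mm ahead of the TCP. I'll lift and carry it to the glass bowl with the nose at a yaw of about −75°.

Emit:
apply_moves:
  increments:
    - [0, 0, -25, 0]
    - [0, 0, -55, 0]
    - [0, 0, -90, 0]
    - [0, -15, -120, 6]
    - [0, -40, -120, 15]

```text
clock: 11.12
tcp_pos: [391.1, 70.6, 215.7]
orientation: [0.166, 0.986, 0.001, 0.003]
contact_force: [0.9, -0.4, -2.2]
finger_gap: 40.6
grasp_force: 33.1
```

```bash
python3 d.py 428 -78 213 15
```

```text
clk 11.12 tcp [391.1  70.6 215.7] yang 70.8 F [ 0.9 -0.4 -2.2] gap 40.6 j6 -1.25
[ -84. -128.    3.] turn 55.8
```

Emit:
apply_moves:
  increments:
    - [-8, -20, 0, 9]
    - [-22, -45, 0, 19]
    - [-38, -70, 0, 29]
    - [-54, -95, 0, 38]
    - [-70, -115, 0, 47]

```text
clock: 11.75
tcp_pos: [418.5, -62.2, 213.5]
orientation: [0.547, 0.837, 0.0, 0.0]
contact_force: [-0.7, 0.5, -0.9]
finger_gap: 40.7
grasp_force: 33.2
```

Emit:
apply_moves:
  increments:
    - [0, 0, 0, 8]
    - [0, 0, 0, 8]

```text
clock: 12.0
tcp_pos: [418.2, -61.2, 213.3]
orientation: [0.601, 0.799, 0.0, 0.0]
contact_force: [-0.0, -0.0, -2.1]
finger_gap: 40.6
grasp_force: 33.1
```

```bash
python3 d.py 428 -78 160 15
python3 - <<'E'
from cell import vision
from h import *
import cv2
s=vision.capture("scene");c=vision.capture("top"); np.savez("pics/t_s.npz",**s); np.savez("pics/t_t.npz",**c)
for n,k in(("scene",s),("top",c)):
    P=proj(n,[472,-241,140],k)[0]; u,v=P.astype(int)
    a=k["img"].astype(int); w=(a[:,:,0]-a[:,:,2]>28)&(a[:,:,0]<190); w[:v-40]=0;w[v+40:]=0;w[:,:u-40]=0;w[:,u+40:]=0
    N,l,st,ce=cv2.connectedComponentsWithStats(w.astype(np.uint8)); print(n,P,[(st[i],ce[i].round(1)) for i in range(1,N) if st[i][4]>8])
    if n=="top":
        for z in(120,140,160): print("bowl-rel axes",z,proj(n,[472,-241,z],k)[0])
# bowl rim from initial
E
```

```text
clk 12.0 tcp [418.2 -61.2 213.3] yang 16.1 F [-0.  -0.  -2.1] gap 40.6 j6 -0.61
[-19.   5.  53.] turn 1.1
scene [342.66866359 241.88674472] [(array([ 302,  201,   73,   44, 1307], dtype=int32), array([332.3, 223.6]))]
top [346.11616032 218.24286619] [(array([306, 178,  29,   7, 172], dtype=int32), array([320.9, 180.5])), (array([336, 217,   8,   8,  46], dtype=int32), array([339.3, 220.4])), (array([373, 244,   6,   5,  21], dtype=int32), array([375.2, 246.5]))]
bowl-rel axes 120 [345.31018637 218.40331651]
bowl-rel axes 140 [346.11616032 218.24286619]
bowl-rel axes 160 [346.94451671 218.07796006]
```

Emit:
apply_moves:
  increments:
    - [-14, 1, 0, 0]
    - [-28, 1, 10, 0]
    - [-28, 1, 35, 0]
    - [-28, 1, 60, 0]
    - [-28, 1, 66, 0]

```text
clock: 12.72
tcp_pos: [425.5, -87.6, 145.5]
orientation: [0.602, 0.799, -0.0, -0.002]
contact_force: [0.0, -0.3, -1.3]
finger_gap: 40.4
grasp_force: 33.2
```

Emit:
apply_moves:
  increments:
    - [0, 0, 3, 0]
    - [0, 0, 6, 0]
    - [0, 0, 8, 0]
    - [0, 0, 8, 0]

```text
clock: 13.22
tcp_pos: [426.5, -87.3, 139.5]
orientation: [0.601, 0.799, 0.0, 0.0]
contact_force: [0.1, 0.3, -2.0]
finger_gap: 41.1
grasp_force: 33.2
```

Emit:
apply_moves:
  increments:
    - [0, 0, 2, 0]
    - [0, 0, 4, 0]
    - [0, 0, 4, 0]
    - [0, 0, 4, 0]

```text
clock: 13.72
tcp_pos: [426.5, -87.4, 135.4]
orientation: [0.601, 0.799, 0.0, 0.0]
contact_force: [-0.7, -0.7, 1.0]
finger_gap: 40.5
grasp_force: 33.2
```

Emit:
apply_moves:
  increments:
    - [0, 0, 2, 0]
    - [0, 0, 4, 0]
    - [0, 0, 4, 0]
    - [0, 0, 4, 0]

```text
clock: 14.22
tcp_pos: [426.4, -87.4, 131.2]
orientation: [0.602, 0.799, -0.0, 0.0]
contact_force: [0.5, 0.3, 0.1]
finger_gap: 40.8
grasp_force: 33.2
```

Run:
```python
from cell import vision
from h import *
import cv2
f=lambda a:cv2.resize(a[:,:,::-1],None,fx=4,fy=4,interpolation=cv2.INTER_CUBIC)
o=[]
for n in("scene","top"):
    k=vision.capture(n); np.savez(f"pics/u_{n}.npz",**k); u,v=proj(n,[465,-220,50],k)[0].astype(int); print(n,u-50,v-70); o.append(f(k["img"][v-70:v+70,u-50:u+50]))
    print(proj(n,[472,-241,62],k),proj(n,[472,-241,5],k))
cv2.imwrite("pics/c8.png",np.hstack(o))
```

```text
scene 281 199
[[340.46434053 267.11283881]] [[338.94392327 284.51237045]]
top 286 150
[[343.09137143 218.84503001]] [[341.06799463 219.2478364 ]]
```

View pics/c8.png

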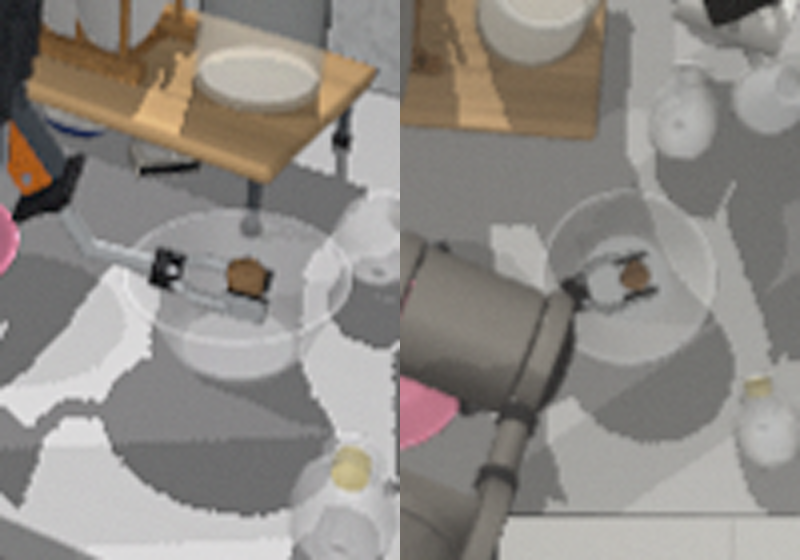

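The last picture shows the cork over the middle of the bowl (crop 635,275 against bowl centre 632,276). It sits below the rim line, and the bowl is upright. I'll release it.

Emit:
apply_moves:
  increments:
    - [0, 0, 0, 0]
    - [0, 0, 0, 0]
    - [0, 0, 0, 0]
    - [0, 0, 0, 0]
    - [0, 0, 0, 0]
  jaw: 47.5

```text
clock: 14.95
tcp_pos: [426.3, -87.2, 131.3]
orientation: [0.602, 0.799, 0.0, -0.0]
contact_force: [-0.6, -0.1, -0.3]
finger_gap: 47.5
grasp_force: 5.7
```

```bash
cat > ck.py <<'E'
from cell import vision
from h import *
import cv2
k=vision.capture("top"); np.savez("pics/v_top.npz",**k); a=k["img"].astype(int); w=(a[:,:,0]-a[:,:,2]>22)
w[:185]=0;w[250:]=0;w[:,:315]=0;w[:,368:]=0
N,l,st,ce=cv2.connectedComponentsWithStats(w.astype(np.uint8))
for i in range(1,N):
    if st[i][4]>5: print(st[i],ce[i].round(1),ray("top",ce[i],20,k).round(1))
E
python3 ck.py; python3 d.py 426 -87 200 16
```

```text
[340 216   6   6  31] [342.5 218.4] [ 474.6 -244.1   20. ]
clk 15.0 tcp [426.3 -87.2 131.3] yang 16.0 F [ 0.5  0.1 -1.1] gap 47.5 j6 -0.66
[  0.  -0. -69.] turn 0.0
```

Emit:
apply_moves:
  increments:
    - [0, 0, 0, 0]
    - [0, 0, -10, 0]
    - [0, 0, -25, 0]
    - [0, 0, -45, 0]
    - [0, 0, -80, 0]

```text
clock: 15.62
tcp_pos: [425.7, -87.0, 211.9]
orientation: [0.602, 0.799, -0.0, -0.001]
contact_force: [-0.1, -0.9, -1.8]
finger_gap: 47.6
grasp_force: 5.7
```

```bash
python3 ck.py
python3 - <<'E'
from h import *
from cell import vision
import cv2
k=vision.capture("scene"); a=k["img"].astype(int)
P=[proj("scene",[474,-244,z],k)[0].round(1) for z in(10,20,36,60,130)]; print(P)
w=(a[:,:,0]-a[:,:,2]>25); w[:250]=0;w[310:]=0;w[:,:320]=0;w[:,365:]=0
N,l,st,ce=cv2.connectedComponentsWithStats(w.astype(np.uint8)); print([(st[i],ce[i].round(1)) for i in range(1,N) if st[i][4]>5])
# fork from earlier empty-stand image n_t was overwritten; use q_t
for q in [(186.75,228.75),(199.5,230.75),(150+175/4,180+125/4)]: print("fork",ray("top",q,155).round(1))
E
python3 d.py 390 60 230 11
```

```text
[340 216   6   6  32] [342.5 218.5] [ 474.3 -244.2   20. ]
[array([340.4, 283. ]), array([340.7, 280. ]), array([341.1, 275.1]), array([341.8, 267.7]), array([343.8, 245.2])]
[(array([336, 274,  10,  13,  97], dtype=int32), array([340.3, 279.9]))]
fork [436.7 274.8 155. ]
fork [430.4 233.5 155. ]
fork [493.4 253.  155. ]
clk 15.72 tcp [428.3 -88.  215. ] yang 16.1 F [ 0.4  0.6 -1.6] gap 47.6 j6 -0.66
[153.   4. -16.] turn 5.1
```

The cork stands on the bowl floor, at z≈20 mm and 4 mm from the centre. Next I'll hang the reacher up. First I'll straighten the tool by hooking the empty nose under the shelf's front edge and raising the wrist.

Emit:
apply_moves:
  increments:
    - [20, 2, 0, -7]
    - [45, 5, 0, -16]
    - [70, 8, 0, -25]
    - [95, 11, 0, -34]
    - [120, 14, 0, -43]

```text
clock: 16.35
tcp_pos: [406.1, 32.8, 211.0]
orientation: [0.264, 0.964, 0.0, -0.0]
contact_force: [-0.3, 0.7, -1.4]
finger_gap: 47.5
grasp_force: 5.5
```

```bash
python3 d.py 395 110 215 86 435 110 111 86
```

```text
clk 16.35 tcp [406.1  32.8 211. ] yang 59.3 F [-0.3  0.7 -1.4] gap 47.5 j6 -1.14
[49. 61. -4.] turn -26.7
[ 14.  81. 100.] turn -26.7
```

Emit:
apply_moves:
  increments:
    - [16, 20, 0, -9]
    - [33, 41, 0, -18]
    - [49, 61, 0, -27]
    - [32, 71, 40, -27]
    - [14, 81, 75, -27]

```text
clock: 16.98
tcp_pos: [434.8, 109.3, 135.1]
orientation: [0.034, 0.999, 0.0, -0.002]
contact_force: [-6.3, 1.3, 1.6]
finger_gap: 47.5
grasp_force: 6.9
```

Emit:
apply_moves:
  increments:
    - [0, 0, 25, 0]
    - [-10, 0, 25, 0]
    - [-26, 0, 25, 0]
    - [-26, 0, 25, 0]

```text
clock: 17.48
tcp_pos: [464.0, 106.7, 112.4]
orientation: [0.035, 0.999, 0.0, 0.001]
contact_force: [0.0, 0.1, -1.6]
finger_gap: 47.3
grasp_force: 6.1
```

```bash
python3 d.py 469 108 119 86 496 106 154 86 519 104 174 86 545 102 189 86
python3 - <<'E'
from cell import vision
from h import *
k=vision.capture("top"); np.savez("pics/w_top.npz",**k)
a=k["img"].mean(2).astype(int); P=proj("top",[600,98,30],k)[0]; print(P); u,v=P.astype(int); print(u-16,v-6); print(a[v-6:v+30,u-16:u+16])
E
```

```text
clk 17.48 tcp [464.  106.7 112.4] yang 86.0 F [ 0.   0.1 -1.6] gap 47.3 j6 -1.44
[-5.  2. -7.] turn 0.0
[-32.   2. -41.] turn 0.0
[-55.   1. -61.] turn 0.0
[-81.   1. -76.] turn 0.0
[245.31810023 182.5703966 ]
229 176
[[108 110 108 ... 157 141 111]
 [119 119 117 ... 149 141 117]
 [130 130 129 ... 115 112 108]
 ...
 [147 148 149 ... 183 178 156]
 [152 152 150 ... 182 182 177]
 [153 152 153 ... 178 182 180]]
```

Emit:
apply_moves:
  increments:
    - [-5, 0, -7, 0]
    - [-14, 0, -18, 0]
    - [-23, 0, -30, 0]
    - [-32, 0, -41, 0]

```text
clock: 18.02
tcp_pos: [495.0, 104.7, 153.5]
orientation: [0.035, 0.999, 0.0, 0.001]
contact_force: [1.0, 0.8, -3.5]
finger_gap: 48.1
grasp_force: 7.5
```

Emit:
apply_moves:
  increments:
    - [-8, 0, -7, 0]
    - [-16, 0, -14, 0]
    - [-23, 0, -20, 0]

```text
clock: 18.4
tcp_pos: [517.5, 103.0, 172.5]
orientation: [0.035, 0.999, 0.0, -0.0]
contact_force: [0.4, 0.7, -3.2]
finger_gap: 47.9
grasp_force: 8.1
```

Emit:
apply_moves:
  increments:
    - [-9, 0, -6, 0]
    - [-18, 0, -11, 0]
    - [-26, 0, -16, 0]
    - [-26, 0, -16, 0]

```text
clock: 18.9
tcp_pos: [544.0, 101.1, 188.6]
orientation: [0.035, 0.999, 0.0, 0.001]
contact_force: [0.8, 0.0, -1.7]
finger_gap: 47.6
grasp_force: 8.0
```

```bash
python3 d.py 470 107 189 86
python3 - <<'E'
from cell import vision
from h import *
import cv2
k=vision.capture("scene"); np.savez("pics/x_scene.npz",**k)
a=k["img"].astype(int); w=(a[:,:,0]-a[:,:,2]>110)
P=proj("scene",[543,101,205],k)[0]; print(P)
ys,xs=np.nonzero(w); m=(abs(xs-P[0])<40)&(abs(ys-P[1])<40); xs,ys=xs[m],ys[m]; print(len(xs))
if len(xs)>10:
    b=cv2.minAreaRect(np.c_[xs,ys].astype(np.float32)); print(cv2.boxPoints(b).round(1))
    v=cv2.fitLine(np.c_[xs,ys].astype(np.float32),2,0,.01,.01).ravel(); print(v)
for L in(0,10,20,35): # image direction of handle for lean (top moves -x riser)
    t=np.radians(L); d=np.array([-np.sin(t)*.997,np.sin(t)*.0737,np.cos(t)])*30
    q=proj("scene",[[543,75,200],np.array([543,75,200])+d],k); e=q[1]-q[0]; print(L,e/np.linalg.norm(e))
E
```

```text
clk 18.9 tcp [544.  101.1 188.6] yang 86.0 F [ 0.8  0.  -1.7] gap 47.6 j6 -1.46
[74.  1. -0.] turn 0.0
[246.68479228 179.55782068]
46
[[248.5 174. ]
 [252.8 173.7]
 [254.4 193.7]
 [250.  194. ]]
[1.3355093e-01 9.9104196e-01 2.5058696e+02 1.8506522e+02]
0 [-0.02722675 -0.99962928]
10 [-0.15594621 -0.98776555]
20 [-0.30360592 -0.95279769]
35 [-0.56373992 -0.82595236]
```

The handle is nearly upright, with a lean of roughly 5–8°. I'll back out and retrace the path to the stand.

Emit:
apply_moves:
  increments:
    - [10, 0, 3, 0]
    - [35, 0, 3, 0]
    - [62, 0, 3, 0]
    - [100, 0, -10, 0]
    - [130, 5, -55, 0]

```text
clock: 19.58
tcp_pos: [409.9, 115.0, 241.8]
orientation: [0.035, 0.999, -0.0, -0.003]
contact_force: [0.3, 0.2, -0.2]
finger_gap: 47.7
grasp_force: 8.0
```

```bash
python3 d.py 406 112 250 50 369 239 250 11
```

```text
clk 19.57 tcp [409.9 115.  241.8] yang 86.0 F [ 0.3  0.2 -0.2] gap 47.7 j6 -1.41
[ 4. -3. -8.] turn 36.0
[ 49. 121.  -8.] turn 75.0
```

Emit:
apply_moves:
  increments:
    - [5, 0, -8, 9]
    - [10, 5, -8, 19]
    - [20, 20, -8, 29]
    - [30, 45, -8, 39]
    - [38, 70, -8, 49]

```text
clock: 20.2
tcp_pos: [379.3, 188.1, 251.2]
orientation: [0.449, 0.894, 0.0, -0.0]
contact_force: [-0.5, 0.4, -1.4]
finger_gap: 47.5
grasp_force: 8.0
```

```bash
python3 d.py 369 239 250 11 369 239 209 11
```

```text
clk 20.2 tcp [379.3 188.1 251.2] yang 36.7 F [-0.5  0.4 -1.4] gap 47.5 j6 -0.36
[47. 22.  1.] turn 25.7
[47. 22. 42.] turn 25.7
```

Emit:
apply_moves:
  increments:
    - [16, 8, 0, 9]
    - [32, 15, 0, 18]
    - [47, 22, 10, 26]
    - [47, 22, 37, 26]
    - [47, 22, 37, 26]

```text
clock: 20.82
tcp_pos: [367.8, 237.8, 212.9]
orientation: [0.635, 0.772, -0.002, -0.001]
contact_force: [0.1, 0.5, -1.2]
finger_gap: 47.6
grasp_force: 7.9
```

```bash
python3 d.py 469 260 214 11
python3 - <<'E'
from cell import vision
from h import *
import cv2
k=vision.capture("scene"); np.savez("pics/y_scene.npz",**k)
a=k["img"].astype(int); w=(a[:,:,0]-a[:,:,2]>110)
q=proj("scene",[[345,234,214],[345,234,244],[345,234,180]],k); print(q)
ys,xs=np.nonzero(w); P=q[0]; m=(abs(xs-P[0])<40)&(abs(ys-P[1])<40); xs,ys=xs[m],ys[m]; print(len(xs))
for y in sorted(set(ys)): print(y,xs[ys==y].min(),xs[ys==y].max(),end="; ")
a0=np.load("pics/n_s.npz")
E
```

```text
clk 20.82 tcp [367.8 237.8 212.9] yang 11.1 F [ 0.1  0.5 -1.2] gap 47.6 j6 0.21
[  2. 104.  -2.] turn 0.1
[[164.51645225 191.47496773]
 [163.12716401 181.41397978]
 [166.05031821 202.58296284]]
38
193 162 167; 194 163 168; 195 162 168; 196 163 168; 197 163 168; 198 163 169;
```

Emit:
apply_moves:
  increments:
    - [0, 0, 20, 0]
    - [0, 0, 37, 0]
    - [0, 0, 40, 0]
    - [0, 0, 40, 0]

```text
clock: 21.38
tcp_pos: [370.3, 238.5, 175.2]
orientation: [0.636, 0.772, 0.001, 0.0]
contact_force: [0.1, -0.3, -1.1]
finger_gap: 47.6
grasp_force: 7.9
```

Emit:
apply_moves:
  increments:
    - [0, 0, 3, 0]
    - [0, 0, 3, 0]
    - [0, 0, 3, 0]

```text
clock: 21.75
tcp_pos: [370.0, 238.5, 171.5]
orientation: [0.636, 0.772, 0.0, 0.0]
contact_force: [0.9, 0.4, -1.1]
finger_gap: 47.7
grasp_force: 7.9
```

Emit:
apply_moves:
  increments:
    - [0, 0, 3, 0]
    - [0, 0, 3, 0]
    - [0, 0, 3, 0]

```text
clock: 22.12
tcp_pos: [369.9, 238.4, 168.3]
orientation: [0.636, 0.772, -0.0, -0.0]
contact_force: [-0.7, -0.1, -2.0]
finger_gap: 47.5
grasp_force: 7.9
```

Emit:
apply_moves:
  increments:
    - [0, 0, 4, 0]
    - [0, 0, 4, 0]
    - [0, 0, 4, 0]

```text
clock: 22.5
tcp_pos: [370.5, 238.8, 164.8]
orientation: [0.636, 0.772, 0.001, 0.0]
contact_force: [0.5, 1.9, 3.6]
finger_gap: 47.5
grasp_force: 8.4
```

Emit:
apply_moves:
  increments:
    - [0, 0, 4, 0]
    - [0, 0, 4, 0]
    - [0, 0, 4, 0]

```text
clock: 22.88
tcp_pos: [370.3, 238.8, 160.7]
orientation: [0.636, 0.772, 0.001, 0.0]
contact_force: [-0.1, 3.1, 5.3]
finger_gap: 47.7
grasp_force: 9.9
```

Emit:
apply_moves:
  increments:
    - [0, 0, 4, 0]
    - [0, 0, 4, 0]
    - [0, 0, 4, 0]

```text
clock: 23.25
tcp_pos: [370.0, 238.4, 156.3]
orientation: [0.636, 0.772, 0.0, 0.0]
contact_force: [0.4, 3.1, 3.2]
finger_gap: 47.6
grasp_force: 8.9
```

The tips touched at TCP z≈166, which means a lean of only 3–4°. The last steps pushed it to about 9°. I'll undo that by moving forward and up with the tips planted.

Emit:
apply_moves:
  increments:
    - [-7, 0, -2, 0]
    - [-14, 0, -5, 0]
    - [-21, 0, -9, 0]
    - [-26, 0, -12, 0]

```text
clock: 23.75
tcp_pos: [374.9, 212.2, 168.5]
orientation: [0.636, 0.772, -0.0, 0.0]
contact_force: [0.4, -0.9, -1.4]
finger_gap: 47.4
grasp_force: 6.8
```

Emit:
apply_moves:
  increments:
    - [-4, 0, -2, 0]
    - [-4, 0, -2, 0]

```text
clock: 24.0
tcp_pos: [375.8, 208.7, 170.5]
orientation: [0.636, 0.772, 0.0, 0.0]
contact_force: [0.8, -0.3, -1.6]
finger_gap: 47.3
grasp_force: 6.8
```

Emit:
apply_moves:
  increments:
    - [0, 0, 3, 0]
    - [0, 0, 4, 0]
    - [0, 0, 4, 0]

```text
clock: 24.38
tcp_pos: [375.5, 209.1, 166.1]
orientation: [0.636, 0.772, -0.0, -0.0]
contact_force: [0.1, -0.3, -0.9]
finger_gap: 47.6
grasp_force: 6.8
```

```bash
python3 d.py 369 239 214 11
python3 - <<'E'
from cell import vision
from h import *
k=vision.capture("scene"); np.savez("pics/z_scene.npz",**k)
g=k["img"].mean(2).astype(int); a=k["img"].astype(int)
w=(a[:,:,0]-a[:,:,2]>90); P=proj("scene",[352,204,180],k)[0]; print(P)
ys,xs=np.nonzero(w); m=(abs(xs-P[0])<30)&(abs(ys-P[1])<30); xs,ys=xs[m],ys[m]
for y in sorted(set(ys)): print(y,xs[ys==y].min(),xs[ys==y].max(),end="; ")
for L in(0,5,10,15):
    t=np.radians(L);R=np.array([[np.cos(t),0,-np.sin(t)],[0,1,0],[np.sin(t),0,np.cos(t)]]) # lean back: top to -x
    c,s=np.cos(np.radians(-79)),np.sin(np.radians(-79)); Z=np.array([[c,-s,0],[s,c,0],[0,0,1]])
    piv=np.array([375.8,208,166+22]); f=lambda p:piv+Z@R@(np.array(p,float)-[0,0,8])
    print(L,[proj("scene",f(p),k)[0].round(1).tolist() for p in([11,-25,-34],[-11,-25,-34],[22,-28,-46],[22,28,-46],[-22,-28,-46],[11,25,-38],[91,0,-185+0])])
E
```

```text
clk 24.38 tcp [375.5 209.1 166.1] yang 11.1 F [ 0.1 -0.3 -0.9] gap 47.6 j6 0.14
[ 31.  -1. -48.] turn 0.1
[175.95543164 204.19852542]
207 180 180; 208 180 180; 209 179 180; 210 174 180; 211 174 180; 212 174 181; 213 175 181; 214 175 181; 215 176 180; 0 [[180.8, 215.9], [173.9, 214.6], [184.1, 220.9], [194.5, 211.8], [170.4, 218.2], [190.3, 209.2], [214.7, 261.7]]
5 [[181.9, 215.8], [175.1, 215.0], [185.5, 220.5], [195.9, 211.4], [172.0, 219.0], [191.5, 209.1], [219.5, 260.4]]
10 [[182.9, 215.5], [176.3, 215.4], [186.8, 220.0], [197.1, 210.9], [173.5, 219.7], [192.7, 208.8], [224.2, 258.6]]
15 [[183.9, 215.2], [177.5, 215.7], [188.0, 219.3], [198.3, 210.2], [175.1, 220.3], [193.7, 208.5], [228.6, 256.3]]
```

Emit:
apply_moves:
  increments:
    - [0, 0, -25, 0]
    - [18, -8, -48, 0]
    - [36, 0, -48, 0]
    - [36, 0, -48, 0]

```text
clock: 24.92
tcp_pos: [369.0, 245.4, 213.6]
orientation: [0.635, 0.772, 0.0, -0.0]
contact_force: [-0.4, 0.1, -2.0]
finger_gap: 47.4
grasp_force: 6.7
```

```bash
python3 d.py 468.4 264 214 11 468.4 263 187 11
```

```text
clk 24.93 tcp [369.  245.4 213.6] yang 11.1 F [-0.4  0.1 -2. ] gap 47.4 j6 0.22
[ -1. 101.  -0.] turn 0.1
[ -2. 101.  27.] turn 0.1
```

Emit:
apply_moves:
  increments:
    - [0, 25, 0, 0]
    - [0, 50, 0, 0]
    - [0, 75, 0, 0]
    - [0, 101, 0, 0]
    - [0, 101, 0, 0]

```text
clock: 25.55
tcp_pos: [468.8, 263.3, 212.5]
orientation: [0.636, 0.772, -0.001, -0.0]
contact_force: [-0.9, 0.2, -2.0]
finger_gap: 47.3
grasp_force: 6.1
```

Emit:
apply_moves:
  increments:
    - [0, 0, 10, 0]
    - [0, 0, 20, 0]
    - [0, 0, 26, 0]
    - [0, 0, 28, 0]
    - [0, 0, 28, 0]

```text
clock: 26.18
tcp_pos: [467.9, 263.7, 186.5]
orientation: [0.636, 0.772, 0.0, 0.0]
contact_force: [0.2, 0.1, -0.8]
finger_gap: 47.6
grasp_force: 6.2
```

Emit:
apply_moves:
  increments:
    - [0, 0, 2, 0]
    - [0, 0, 4, 0]
    - [0, 0, 4, 0]

```text
clock: 26.55
tcp_pos: [468.9, 263.9, 184.4]
orientation: [0.636, 0.772, 0.002, 0.001]
contact_force: [-1.1, -0.8, 8.9]
finger_gap: 47.6
grasp_force: 4.6
```

```bash
cat > g.py <<'E'
from cell import vision
from h import *
k=vision.capture("scene"); a=k["img"].astype(int); a0=np.load("pics/scene.npz")["img"].astype(int)
for im in(a0,a):
    w=(im[:,:,0]-im[:,:,2]>90); ys,xs=np.nonzero(w[165:205,175:200]); xs+=175;ys+=165
    print([(int(y),int(xs[ys==y].min()),int(xs[ys==y].max())) for y in sorted(set(ys))])
d=np.abs(a-a0).sum(2)>90
for r0,r1,c0,c1,t in((190,200,178,204,"guard"),(198,216,186,200,"tube"),(214,240,196,226,"jaws")): print(t,d[r0:r1,c0:c1].mean().round(3))
E
python3 g.py; python3 d.py 469 259 186 11
```

```text
[(172, 183, 188), (173, 183, 188), (174, 183, 188), (175, 183, 188), (176, 183, 188), (177, 183, 189), (178, 183, 189), (179, 183, 189), (180, 183, 189), (181, 184, 189), (182, 184, 189), (183, 184, 189), (184, 183, 189), (185, 183, 189), (186, 184, 189), (187, 184, 189), (188, 184, 189), (189, 184, 189), (190, 184, 189), (191, 184, 190), (192, 185, 190), (193, 188, 189)]
[(185, 187, 187), (186, 186, 187), (187, 182, 187), (188, 182, 188), (189, 182, 188), (190, 183, 188), (191, 183, 188), (192, 187, 187)]
guard 0.219
tube 0.056
jaws 0.365
clk 26.6 tcp [468.8 263.8 184.4] yang 11.0 F [-1.7 -1.2 10.3] gap 47.5 j6 0.18
[-5. -1. -2.] turn 0.0
```

The guard is seated on the prongs with a 10 N press, but it sits about 4–5 mm to the +y side. I'll centre it and press again.

Emit:
apply_moves:
  increments:
    - [0, 0, -4, 0]
    - [-5, 0, -4, 0]
    - [-5, 0, 0, 0]
    - [-5, 0, 0, 0]

```text
clock: 27.1
tcp_pos: [469.0, 258.3, 182.7]
orientation: [0.636, 0.772, 0.0, 0.0]
contact_force: [-0.6, -2.7, 4.1]
finger_gap: 47.4
grasp_force: 5.9
```

```bash
python3 g.py; python3 d.py 469 259 186 11
```

```text
[(172, 183, 188), (173, 183, 188), (174, 183, 188), (175, 183, 188), (176, 183, 188), (177, 183, 189), (178, 183, 189), (179, 183, 189), (180, 183, 189), (181, 184, 189), (182, 184, 189), (183, 184, 189), (184, 183, 189), (185, 183, 189), (186, 184, 189), (187, 184, 189), (188, 184, 189), (189, 184, 189), (190, 184, 189), (191, 184, 190), (192, 185, 190), (193, 188, 189)]
[(184, 189, 189), (186, 189, 189), (187, 188, 189), (188, 184, 189), (189, 184, 189), (190, 184, 190), (191, 185, 190), (192, 185, 189)]
guard 0.069
tube 0.095
jaws 0.397
clk 27.15 tcp [469.  258.3 182.6] yang 11.0 F [-1.  -2.8  4.5] gap 47.4 j6 0.17
[ 1.  0. -3.] turn 0.0
```

The guard now lines up with its original pixels. I'll release gently.

Emit:
apply_moves:
  increments:
    - [0, 0, 0, 0]
    - [0, 0, 0, 0]
  jaw: 51

```text
clock: 27.4
tcp_pos: [469.1, 258.7, 182.5]
orientation: [0.636, 0.772, 0.0, 0.0]
contact_force: [-0.9, -1.0, 4.8]
finger_gap: 51.1
grasp_force: 3.3
```

Emit:
apply_moves:
  increments:
    - [0, 0, 0, 0]
    - [0, 0, 0, 0]
    - [0, 0, 0, 0]
    - [0, 0, 0, 0]
  jaw: 75

```text
clock: 27.9
tcp_pos: [468.8, 258.8, 182.2]
orientation: [0.636, 0.772, -0.0, -0.0]
contact_force: [-0.0, 0.0, 0.1]
finger_gap: 74.8
grasp_force: 0.0
```

```bash
python3 g.py; python3 d.py 469 259 186 11
```

```text
[(172, 183, 188), (173, 183, 188), (174, 183, 188), (175, 183, 188), (176, 183, 188), (177, 183, 189), (178, 183, 189), (179, 183, 189), (180, 183, 189), (181, 184, 189), (182, 184, 189), (183, 184, 189), (184, 183, 189), (185, 183, 189), (186, 184, 189), (187, 184, 189), (188, 184, 189), (189, 184, 189), (190, 184, 189), (191, 184, 190), (192, 185, 190), (193, 188, 189)]
[(172, 185, 188), (173, 185, 190), (174, 185, 190), (175, 185, 190), (176, 185, 190), (177, 186, 190), (178, 185, 190), (179, 186, 190), (180, 186, 190), (181, 186, 190), (182, 186, 190), (183, 186, 190), (184, 186, 190), (185, 186, 190), (186, 186, 190), (187, 185, 190), (188, 185, 190), (189, 185, 190), (190, 185, 190), (191, 185, 191), (192, 186, 190), (193, 190, 190)]
guard 0.042
tube 0.02
jaws 0.064
clk 27.95 tcp [468.8 258.8 182.2] yang 11.0 F [-0.4  0.5 -0.4] gap 75.2 j6 0.17
[ 0.  0. -4.] turn 0.0
```

It hangs upright within about 3 mm of its original place. I'll retract.

Emit:
apply_moves:
  increments:
    - [0, 0, 0, 0]
    - [0, 0, -15, 0]
    - [0, 0, -50, 0]
    - [0, 0, -100, 0]
    - [0, 0, -130, 0]
  jaw: 85

```text
clock: 28.58
tcp_pos: [469.3, 258.9, 316.2]
orientation: [0.636, 0.772, 0.002, 0.001]
contact_force: [0.9, -0.9, -0.2]
finger_gap: 84.9
grasp_force: 0.0
```

Emit:
apply_moves:
  increments:
    - [0, 0, 0, 0]
    - [0, 0, 0, 0]
    - [0, 0, 0, 0]
    - [0, 0, 0, 0]

```text
clock: 29.08
tcp_pos: [468.6, 258.6, 311.4]
orientation: [0.636, 0.772, -0.001, -0.0]
contact_force: [-0.1, 0.3, -0.8]
finger_gap: 85.0
grasp_force: 0.0
```

```bash
python3 g.py; python3 ck.py; python3 d.py 469 259 300 11; python3 -c "
from cell import workorder; print(workorder.finish_job())"
```

```text
[(172, 183, 188), (173, 183, 188), (174, 183, 188), (175, 183, 188), (176, 183, 188), (177, 183, 189), (178, 183, 189), (179, 183, 189), (180, 183, 189), (181, 184, 189), (182, 184, 189), (183, 184, 189), (184, 183, 189), (185, 183, 189), (186, 184, 189), (187, 184, 189), (188, 184, 189), (189, 184, 189), (190, 184, 189), (191, 184, 190), (192, 185, 190), (193, 188, 189)]
[(172, 184, 189), (173, 184, 189), (174, 183, 189), (175, 183, 189), (176, 184, 189), (177, 184, 189), (178, 184, 189), (179, 184, 189), (180, 184, 189), (181, 184, 189), (182, 184, 190), (183, 184, 190), (184, 184, 190), (185, 184, 190), (186, 185, 190), (187, 185, 190), (188, 185, 190), (189, 184, 190), (190, 184, 190), (191, 185, 190), (192, 185, 190), (193, 188, 189)]
guard 0.004
tube 0.028
jaws 0.119
[340 215   6   7  33] [342.5 218.4] [ 474.6 -244.3   20. ]
clk 29.18 tcp [468.7 258.7 311.8] yang 11.0 F [ 0.5 -0.1 -0. ] gap 84.9 j6 0.17
[ 0.  0. 12.] turn 0.0
the job is handed in; nothing more can be done
None
```

I handed the job in at about 29 s of the 67 s allowed, with no verdict returned: the cork stands in the glass bowl about 4 mm from its centre, released with its middle roughly level with the rim and its lower half inside, so it dropped about 35–40 mm, and the reacher hangs upright in its fork.

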